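# Pack the citrus press under the caddy's cantilever tray

### The arm

A 6-joint arm with a two-finger parallel gripper is mounted at the origin on the work surface. World frame = base frame: x ahead of the robot, y to its left, z up, the work surface at z = 0. Lengths are in m, angles in rad, forces in N, time in s.
With the tool pointing down it reaches from about 0.275 to 1 m from the base axis. Payload 8.4 kg.
Tool frame: the origin (TCP) lies on the centre line of the jaws, within the pads' length; the fingertips stand 25 mm ahead of it and the grasp point (between the pads) lies 6 mm ahead of it (tcp_to_tips is the distance from the TCP to the fingertips, in m); z points along the fingers, y is the line along which they close (so a half turn about z gives the same grasp; the last joint's range is limited). The gripper opens to 85 mm and grips with 20 to 120 N. Pads are 22 mm wide; open, the fingers measure 114 mm over their backs; the gripper's body (76 mm by 85 mm) begins 54 mm behind the grasp point. The pads swing forward as they close: fully open they stand 13 mm farther back than shut.
Start: joints at [1.246, 0.353, 1.633, -0, 1.155, -0.002], TCP at [0.198, 0.593, 0.256] pointing down, gripper open.
Joint ranges: [-2.63, 2.63], [-0.92, 2.1], [0.06, 2.66], [-1.3, 4.44], [0, 2.69], [-3.02, 3.02]. Speed limits (rad/s): [2.22, 2.22, 2.79, 3.14, 3.14, 3.14].

### API

Orientations are given as a unit quaternion [w, x, y, z].
In Python, from cell import * gives the robot as it stands.
- The arm moves only by the tool step_arm, never from a script. Its argument "series" is a list that holds one entry, the list of rows, each a list of 7 numbers: the turn, a rotation vector about the tool's x, y, z in degrees, then the shift along the tool's x, y, z in cm, then the closure, from 0 (fully open) to 1 (shut). In form: [[[ax, ay, az, x, y, z, hand], ...]]. A call has 1 to 12 rows; each row shifts and turns the commanded pose from where the row before left it, along the tool's axes as they then stand; what a row does not reach is not made up. A row lasts 1/12 s, in which the tool goes at most 41.7 mm and 7.16 degrees, less where a joint would pass 70% of its speed; a pose out of reach is approached as far as the arm can. A call is refused whole if a number of a shift passes 4.17 or a number of a turn 7.16, either way. A call with a gripper value outside its range is refused whole. The fingers move at their own pace and stop on an object; "squeeze" is the grip in N (left out, the last holds). Time passes only in rows, so rows that do not move let the fingers close. It gives the time, the measured TCP pose, the force, the opening and the grip force at its end, in the units of the state.
- state(): the state, without advancing time (a new reading comes with each control period).
- snapshot(name): name is "side" or "top" or "wrist"; returns a dict with "frame" (420x560x3 uint8, red, green, blue), "depth" (420x560 float32, m along the optical axis (not along the pixel's ray), 0 where there is no reading), "K" (3x3 intrinsics, pixels), "R" (3x3) and "t" (3): a world point X has camera coordinates R X + t. Camera axes: x right, y down, z forward; pixel columns grow to the right and rows downward; lengths in m; the calibration is good to about 2 mm. The wrist camera is an equidistant fisheye: a pixel r from the principal point sees the ray r / f radians off the axis. A picture is of the moment at which its call begins.
- finish_job(): hands the job in; it is judged then, once.
The state is a dict: "time": time; "joints": joint angles; "dq": joint speeds; "joint_torque": joint torques, N m; "position": TCP position; "tcp_rot": TCP orientation; "contact_force": force on the tool from outside, world axes, zero at the start; "wrist_torque": the same for the moment, N m; "gripper_width": finger opening in m; "finger_force": force on a finger pad.
Only numpy, scipy, OpenCV 4.12 (cv2) and the standard library are available. Lean on these libraries where they do the work, as an engineer would, in place of code of your own. Each camera call takes 0.05 s, during which the arm holds its last target. There are 200 camera calls.

### The job

Swing the caddy's top tray fully over to its open side, using the upright wooden board that stands in it, so the compartment underneath is clear. Lay the citrus press flat on the compartment floor (do not drop it), then swing the tray back until it is fully home on the caddy. The wooden spreader must still lie in the tray, and the half lemon, pepper mill and jar must stay where they are.

Things in the scene. Friction and masses are not known exactly. Their poses are not given: they have to be found in the camera images.
- caddy: Fixed pale-wood open box, 210 mm along its x, 150 mm along its y, 75 mm high, walls and floor 5 mm (compartment 200 x 140 x 70 mm deep, cork-coloured floor). Origin: centre of its underside, on the counter. Its white top tray swings over to the caddy's +y side on steel arms outside the two end faces, reaching 112 mm from the centre along x.
- caddy_in (a point): Centre of the compartment's floor; axes as the caddy's.
- tray_swing (a joint): Arm angle q in rad: 0 = tray home, 1.92 = fully open. The tray stays level while it swings. With a = 0.611 + q it has moved from home by 91.6 (0.819 - cos a) mm along the caddy's +y and 91.6 (sin a - 0.574) mm up (39 mm up half way; 150 mm across and no higher than home when open). Hinge friction holds it at any angle; stops at both ends; a level push of about 12 N on the board starts it.
- tray_grip (a point): Middle of the top edge of the brown board that stands up along the middle of the tray: 130 mm along the caddy's x, 12 mm thick along its y, top 66 mm above the tray's floor, 147 mm above the counter when home. It can be pushed on either face. Axes as the caddy's.
- tray_floor (a point): Centre of the tray's floor, at the board's foot, 81 mm above the counter when home. White tray 210 (x) x 150 (y) mm, rim 26 mm above this floor (walls 4 mm), underside 4 mm below it. Axes as the caddy's. Thin steel cutlery is fixed flat in its -y half.
- spreader: Loose dark-wood spreader lying in the tray's +y half, 140 mm long, up to 26 mm wide, 8 mm thick, along the caddy's x. Origin: near its middle, on its underside. To be left in the tray.
- press: Citrus press lying on the chopping board, yellow and green: round bowl 68 mm across, 40 mm high, straight double handle along its +x; it reaches from 34 mm behind to 133 mm ahead of the origin. Handle 24 mm wide, 10 to 32 mm above the underside; 0.17 to 0.35 kg. Origin: centre of the bowl's flat underside, z up.
- press_neck (a point): Point on the press's handle, 50 mm from the bowl's centre, 21 mm above the underside: the place to grip it, across the handle (fingers either side along the press's y).
- board: Fixed brown chopping board, 240 x 240 mm, 18 mm thick, with a short handle on its -y side. Origin: centre of its underside.
- lemon: Half lemon, cut face down on the chopping board, 54 mm across, 37 mm high. Origin: centre of its underside. Leave it alone.
- mill: Dark-wood pepper mill standing on the counter, 56 mm across, 158 mm high. Origin: centre of its underside. Leave it alone.
- jar: White jar with a wooden cap standing on the counter, 66 mm across, 100 mm high. Origin: centre of its underside. Leave it alone.
Not all that is in view belongs to the job. Of the things shaped like the press, the yellow one is meant. Several things have the shape of the spreader; the one meant has the colours described above.

How it is judged:
By the outcome, as a careful person would: the job done as asked, in the order asked, and still so for the second after the job is handed in, with the robot touching nothing.
It also fails if it takes over 67 s, if anything falls off the work surface, if the arm or the gripper's body presses on something with over 40 N, if the wrist force passes 120 N, or if a joint passes its speed limit or range.

## Working session

There is one attempt and no reset: what is moved stays moved. The work goes in short steps, Python scripts to look and compute and a tool call to move; the robot and the scene stay as the last step left them, time stands still between calls to the robot, and variables do not carry over. Pictures are saved under pics/ and viewed, at most 10 in all, crops included, and the job is handed in when it is done.

Besides the shell and the picture viewer there is one more tool, called after ">>>" as a command line: name --argument value ..., lists and objects as JSON in quotes. step_arm: Moves the arm, as the interface text tells. Its arguments: {"type":"object","properties":{"series":{"type":"array"},"squeeze":{"type":"number"}},"required":["series"]}

```bash
ls; mkdir -p pics
python3 - <<'E'
from cell import *
import cv2,numpy as np
s=state();print(s)
for n in("top","side"):
    d=snapshot(n);np.savez(f"pics/{n}0.npz",**d)
    cv2.imwrite(f"pics/{n}0.png",cv2.resize(d["frame"][:,:,::-1],(800,600)))
    print(n,d["K"],d["R"],d["t"])
E
```

```text
pics
{'time': 0.0, 'joints': array([ 1.24559781e+00,  3.53652461e-01,  1.63414717e+00,  2.15181630e-05,
        1.15519428e+00, -2.40569079e-03]), 'dq': array([ 0.00158879, -0.00117589,  0.00018903, -0.00018254, -0.00041707,
        0.00126312]), 'joint_torque': array([ 1.69922710e-03, -6.05253196e+01, -3.42066479e+01,  1.93649616e-04,
        9.41448554e-03,  1.56012317e-05]), 'position': array([0.19811479, 0.59229781, 0.25555339]), 'tcp_rot': array([-1.23959820e-04,  1.60700885e-01,  9.87002905e-01, -6.89642403e-04]), 'contact_force': array([-0.52205497, -0.34964923, -0.54023008]), 'wrist_torque': array([-0.02459884, -0.04112833,  0.04152922]), 'finger_force': 0.0, 'gripper_width': 0.08565056898243141}
top [[378.8840163    0.         278.46213078]
 [  0.         378.8840163  207.75243175]
 [  0.           0.           1.        ]] [[-0.02654103 -0.99962985  0.00597815]
 [-0.98112214  0.02490273 -0.19177902]
 [ 0.19155916 -0.01095531 -0.98141993]] [-0.04592864  0.48166219  0.96482573]
side [[454.20951982   0.         277.72437684]
 [  0.         454.20951982 212.49572352]
 [  0.           0.           1.        ]] [[ 0.98762262 -0.15670758 -0.00665614]
 [-0.10222037 -0.61087944 -0.78509701]
 [ 0.11896455  0.77605995 -0.61933705]] [-0.48815182  0.09768341  1.18140676]
```

View pics/top0.png

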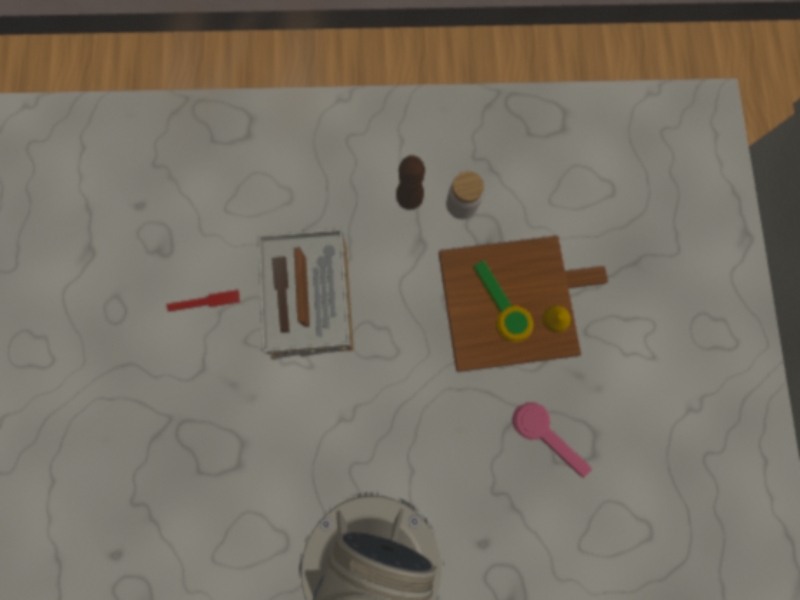

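View pics/side0.png

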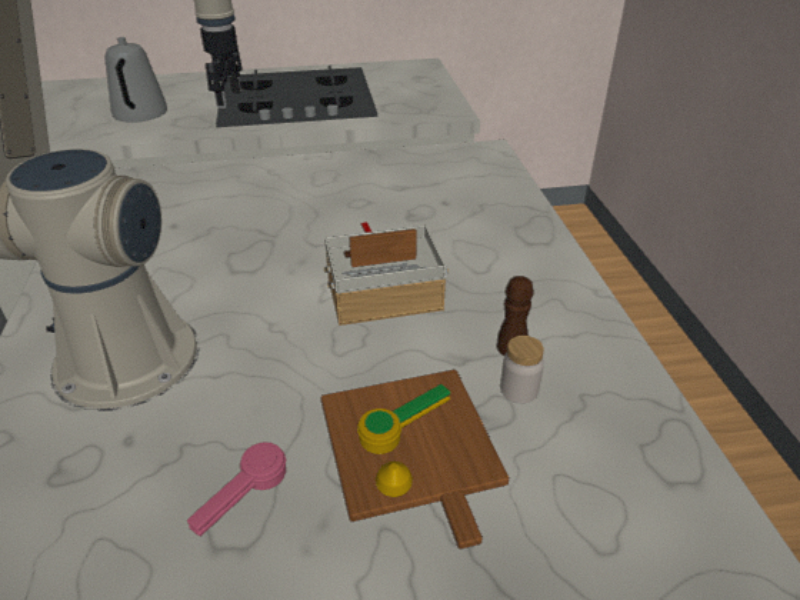

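Top view (800×600): caddy at (305,295), with its cutlery half on the right, so +y is image-left (world +y). The upright board is at (301,287) and the dark spreader at (281,295); the red spreader at (203,300) is a decoy. The yellow/green press has its bowl at (516,322) and handle end at (482,266). The pink press at (550,437) is a decoy. Lemon (557,319), mill (410,185), jar (465,195). The side view agrees: press bowl (380,428), tray board (383,248).

```bash
cat > h.py <<'E'
from cell import *
import cv2,numpy as np
def pts(d):
    v,u=np.mgrid[:420,:560]; K=d["K"];z=d["depth"].astype(float)
    c=np.stack([(u-K[0,2])/K[0,0]*z,(v-K[1,2])/K[1,1]*z,z],-1)
    return (c-d["t"])@d["R"]
def ray(d,u,v,h):
    K=d["K"];r=np.array([(u-K[0,2])/K[0,0],(v-K[1,2])/K[1,1],1])@d["R"];o=-d["R"].T@d["t"]
    return o+r*(h-o[2])/r[2]
def hsv(d): return cv2.cvtColor(d["frame"],cv2.COLOR_RGB2HSV)
def rect(P):
    (c,s,a)=cv2.minAreaRect((P[:,:2]*1000).astype(np.float32)); return np.round(c,1),np.round(s,1),round(a,1)
E
python3 - <<'E'
from h import *
for n in("top","side"):
    d=dict(np.load(f"pics/{n}0.npz"));P=pts(d);H=hsv(d);ok=d["depth"]>0
    X,Y,Z=P[...,0],P[...,1],P[...,2]
    cad=(X>.25)&(X<.6)&(Y>0.0)&(Y<.3)&ok
    print(n)
    for nm,m in dict(boardtop=cad&(Z>.12)&(Z<.16),rim=cad&(Z>.095)&(Z<.16),
        green=ok&(H[...,0]>45)&(H[...,0]<80)&(H[...,1]>120)&(X>.2),
        yellow=ok&(H[...,0]>18)&(H[...,0]<35)&(H[...,1]>170)&(X>.2)&(Y<0)&(Z<.1),
        tall=ok&(X>.4)&(X<.9)&(Y<.05)&(Z>.07)&(Z<.2)).items():
        k,L,st,ce=cv2.connectedComponentsWithStats(m.astype(np.uint8))
        for i in range(1,k):
            if st[i,4]>25:
                Q=P[L==i];print(nm,st[i],*rect(Q),"z",np.percentile(Q[:,2],[2,50,98]).round(3), Q.mean(0).round(3))
E
```

```text
top
boardtop [206 173   9  54 338] [487.8 109.9] [128.1  12.7] 3.5 z [0.122 0.146 0.15 ] [0.485 0.108 0.143]
rim [181 160  64  86 645] [489.  110.3] [210.7 150.6] 3.4 z [0.096 0.106 0.11 ] [0.492 0.116 0.105]
rim [206 173  10  55 415] [487.8 109.9] [128.1  12.7] 3.5 z [0.099 0.145 0.15 ] [0.485 0.108 0.137]
green [332 183  25  35 296] [ 497.9 -235.3] [98.5 22.2] 28.4 z [0.046 0.049 0.053] [ 0.498 -0.235  0.049]
green [354 218  15  15 175] [ 426.6 -273.1] [37.5 37.2] 89.0 z [0.054 0.057 0.062] [ 0.426 -0.273  0.058]
yellow [345 211  29  29 330] [ 429.6 -275. ] [80.7 72.3] 84.5 z [0.018 0.053 0.058] [ 0.424 -0.27   0.049]
yellow [380 214  20  19 302] [ 433.9 -359.7] [55.9 48.3] 89.1 z [0.019 0.041 0.055] [ 0.433 -0.353  0.041]
tall [279 108  19  27 392] [693.3 -87.6] [43.5 45.3] 33.8 z [0.078 0.147 0.159] [ 0.687 -0.087  0.136]
tall [315 120  24  25 466] [ 675.5 -192. ] [59.3 59.2] 89.1 z [0.072 0.099 0.103] [ 0.672 -0.191  0.095]
tall [236 160   9  78 440] [498.   45.2] [196.9  19.3] 3.4 z [0.075 0.083 0.109] [0.484 0.041 0.09 ]
side
boardtop [244 160  48  16 499] [484.8 104.4] [130.7
[... 197 characters left out ...]
34.2] [120.1  25.1] 28.1 z [0.045 0.05  0.053] [ 0.495 -0.241  0.05 ]
green [256 288  19  16 234] [ 422.9 -276.6] [42.8 39. ] 81.5 z [0.056 0.059 0.061] [ 0.423 -0.278  0.059]
yellow [250 277  65  41 673] [ 466.5 -242. ] [179.1  68.8] 37.6 z [0.019 0.046 0.057] [ 0.437 -0.283  0.043]
yellow [263 323  26  25 508] [ 435.2 -363.5] [57.9 46.1] 19.6 z [0.02  0.041 0.056] [ 0.431 -0.37   0.04 ]
tall [240 183  73  24 870] [499.   35.7] [198.1  13.5] 4.0 z [0.071 0.09  0.108] [0.496 0.034 0.09 ]
tall [353 193  21  36 586] [689.1 -95.9] [38.7 46.9] 59.4 z [0.072 0.128 0.158] [ 0.687 -0.103  0.123]
tall [352 235  29  28 610] [ 671.3 -197.7] [60.7 61.3] 21.3 z [0.071 0.099 0.103] [ 0.67  -0.205  0.092]
```

Run:
```python
from h import *
d=dict(np.load("pics/top0.npz"));f=d["frame"][:,:,::-1]
a=cv2.resize(f[155:260,165:260],None,fx=4,fy=4,interpolation=2);b=cv2.resize(f[155:260,300:395],None,fx=4,fy=4,interpolation=2)
cv2.imwrite("pics/crop1.png",np.hstack([a,b]))
```

```text
(no output)
```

View pics/crop1.png

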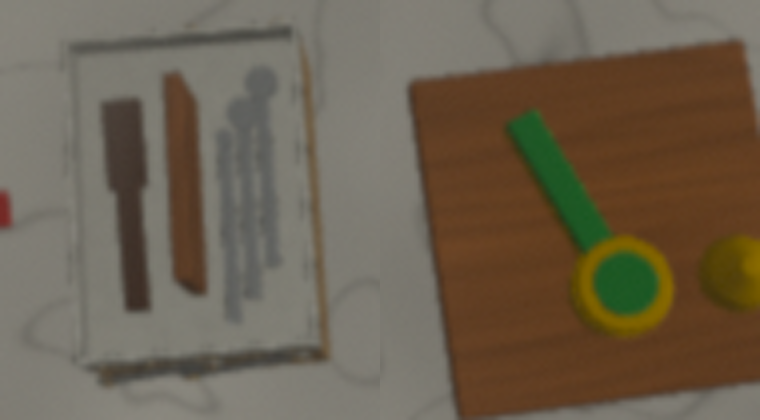

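The crop shows the dark-wood spreader in the tray's +y half beside the upright board, with cutlery in the −y half. It also confirms the yellow/green press with its handle up-left. Both match the depth sizes (210×150 rim, 130×12 board at z 0.147, bowl top 0.058). 

Caddy centre is ≈(0.487, 0.109), yaw 3.5°. Press is ≈(0.425, −0.274), yaw 28°. I'll move over the tray board with the fingers half closed, to straddle it.

>>> step_arm --series '[[[0, 0, -5.5, 0, 0, 0, 0.6], [0, 0, -5.5, 0, 0, 0, 0.6], [0, 0, -5.5, 0, 0, 0, 0.6], [0, 0, -5.5, 0, 0, 0, 0.6], [0, 0, 0, -1.85, -3.58, 0, 0.6], [0, 0, 0, -1.85, -3.58, 0, 0.6], [0, 0, 0, -1.85, -3.58, 0, 0.6], [0, 0, 0, -1.85, -3.58, 0, 0.6], [0, 0, 0, -1.85, -3.58, 0, 0.6], [0, 0, 0, -1.85, -3.58, 0, 0.6], [0, 0, 0, -1.85, -3.58, 0, 0.6], [0, 0, 0, -1.85, -3.58, 0, 0.6]]]' --squeeze 30

```text
time: 1.1
position: [0.3639, 0.314, 0.2562]
tcp_rot: [-0.0, -0.031, 1.0, -0.0]
contact_force: [1.5, -0.2, 0.2]
gripper_width: 0.034
finger_force: 0.0
```

>>> step_arm --series '[[[0, 0, 0, -1.85, -3.58, 0, 0.6], [0, 0, 0, -1.85, -3.58, 0, 0.6], [0, 0, 0, -1.85, -3.58, 0, 0.6], [0, 0, 0, -1.85, -3.58, 0, 0.6], [0, 0, 0, -1.85, -3.58, 0, 0.6], [0, 0, 0, -1.85, -3.58, 0, 0.6], [0, 0, 0, 0, 0, 0, 0.6], [0, 0, 0, 0, 0, 0, 0.6], [0, 0, 0, 0, 0, 0, 0.6]]]'

```text
time: 1.85
position: [0.487, 0.1082, 0.2559]
tcp_rot: [-0.001, -0.03, 1.0, 0.0]
contact_force: [-1.0, 0.2, -0.1]
gripper_width: 0.0339
finger_force: 0.0
```

```bash
cat >> h.py <<'E'
from scipy.spatial.transform import Rotation as Ro
C=np.array([.487,.109]);TH=np.radians(3.5)
def show(target=None):
    s=state();w,x,y,z=s["tcp_rot"];R=Ro.from_quat([x,y,z,w]).as_matrix();p=s["position"]
    e=np.array([[np.cos(TH),np.sin(TH)],[-np.sin(TH),np.cos(TH)]])@(p[:2]-C)
    print("t",round(s["time"],2),"p",p.round(4),"caddy mm",(e*1000).round(1),"yhead",np.degrees(np.arctan2(R[1,1],R[0,1])).round(2),"tilt",R[:,2].round(3),"F",s["contact_force"].round(1),"w",round(s["gripper_width"],4),"ff",round(float(s["finger_force"]),1),"q",s["joints"].round(2))
    if target is not None: print("tool delta cm",(R.T@(np.array(target)-p)*100).round(2))
def cad(x,y,z): 
    return np.array([C[0]+x*np.cos(TH)-y*np.sin(TH),C[1]+x*np.sin(TH)+y*np.cos(TH),z])
E
python3 - <<'E'
from h import *
show(cad(0,0,.138))
d=snapshot("wrist");cv2.imwrite("pics/w1.png",d["frame"][:,:,::-1])
d=snapshot("side");np.savez("pics/side1.npz",**d)
E
```

```text
t 1.85 p [0.487  0.1082 0.2559] caddy mm [-0.1 -0.8] yhead 93.43 tilt [-0.001  0.    -1.   ] F [-1.   0.2 -0.1] w 0.0339 ff 0.0 q [ 0.22  0.16  1.9   0.    1.09 -1.42]
tool delta cm [-0.02  0.08 11.79]
```

View pics/w1.png

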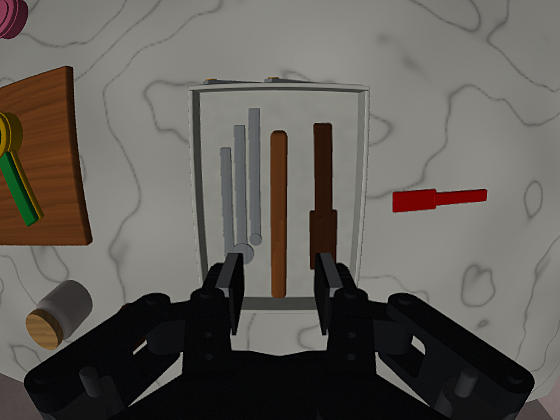

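The wrist view has the fingers at columns 230 and 328 straddling the board at 279, aligned along it. Descending.

>>> step_arm --series '[[[0, 0, 0, 0, 0.03, 3, 0.6], [0, 0, 0, 0, 0.03, 3, 0.6], [0, 0, 0, 0, 0.03, 3, 0.6], [0, 0, 0, 0, 0, 1.5, 0.6], [0, 0, 0, 0, 0, 1, 0.6], [0, 0, 0, 0, 0, 0.5, 0.6], [0, 0, 0, 0, 0, 0, 0.6], [0, 0, 0, 0, 0.3, 0, 0.6], [0, 0, 0, 0, 0.3, 0, 0.6], [0, 0, 0, 0, 0.3, 0, 0.6], [0, 0, 0, 0, 0, 0, 0.6]]]'

```text
time: 2.87
position: [0.4874, 0.1189, 0.1372]
tcp_rot: [0.001, -0.031, 1.0, 0.0]
contact_force: [-0.3, -0.6, -0.5]
gripper_width: 0.0342
finger_force: 0.0
```

Run:
```python
from h import *
show()
```

```text
t 2.87 p [0.4874 0.1189 0.1372] caddy mm [1.  9.9] yhead 93.52 tilt [ 0.002  0.001 -1.   ] F [-0.3 -0.6 -0.5] w 0.0342 ff 0.0 q [ 0.24  0.32  2.    0.    0.82 -1.4 ]
```

>>> step_arm --series '[[[0, 0, 0, 0, 0.15, 0, 0.6], [0, 0, 0, 0, 0.47, -0.55, 0.6], [0, 0, 0, 0, 0.47, -0.55, 0.6], [0, 0, 0, 0, 0.55, -0.48, 0.6], [0, 0, 0, 0, 0.55, -0.48, 0.6], [0, 0, 0, 0, 0.62, -0.39, 0.6], [0, 0, 0, 0, 0.62, -0.39, 0.6], [0, 0, 0, 0, 0, 0, 0.6]]]'

```text
time: 3.53
position: [0.4852, 0.1526, 0.1657]
tcp_rot: [0.001, -0.031, 1.0, -0.0]
contact_force: [-0.4, -1.2, 0.3]
gripper_width: 0.0341
finger_force: 0.4
```

Run:
```python
from h import *
show()
d=snapshot("side");f=d["frame"][130:270,200:340,::-1];cv2.imwrite("pics/s2.png",cv2.resize(f,None,fx=4,fy=4))
```

```text
t 3.53 p [0.4852 0.1526 0.1657] caddy mm [ 0.9 43.6] yhead 93.53 tilt [ 0.001 -0.    -1.   ] F [-0.4 -1.2  0.3] w 0.0341 ff 0.4 q [ 0.3   0.29  1.96 -0.    0.89 -1.33]
```

View pics/s2.png

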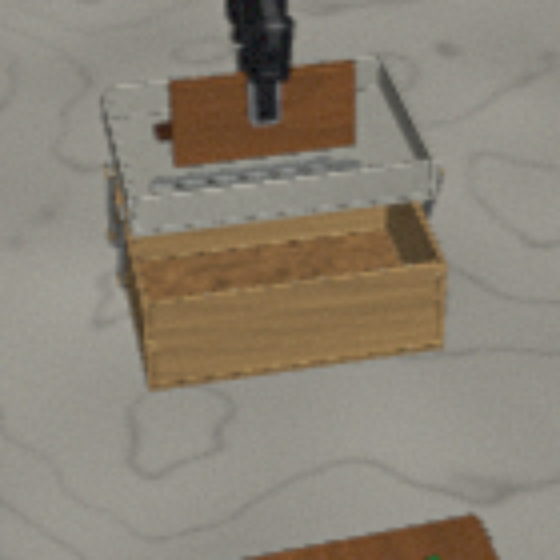

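The side crop shows the tray lifted partway over, pushed by the finger at (265,100). The floor is coming into view. Continuing along the arc.

>>> step_arm --series '[[[0, 0, 0, 0, 0.68, -0.29, 0.6], [0, 0, 0, 0, 0.68, -0.29, 0.6], [0, 0, 0, 0, 0.71, -0.17, 0.6], [0, 0, 0, 0, 0.71, -0.17, 0.6], [0, 0, 0, 0, 0.73, -0.06, 0.6], [0, 0, 0, 0, 0.73, -0.06, 0.6], [0, 0, 0, 0, 0.73, 0.06, 0.6], [0, 0, 0, 0, 0.73, 0.06, 0.6], [0, 0, 0, 0, 0.71, 0.17, 0.6], [0, 0, 0, 0, 0.71, 0.17, 0.6], [0, 0, 0, 0, 0.68, 0.29, 0.6], [0, 0, 0, 0, 0.68, 0.29, 0.6]]]'

```text
time: 4.58
position: [0.4793, 0.2377, 0.1642]
tcp_rot: [-0.0, -0.031, 1.0, -0.0]
contact_force: [1.8, -3.4, -3.0]
gripper_width: 0.0339
finger_force: 1.8
```

>>> step_arm --series '[[[0, 0, 0, 0, 0.62, 0.39, 0.6], [0, 0, 0, 0, 0.62, 0.39, 0.6], [0, 0, 0, 0, 0.55, 0.48, 0.6], [0, 0, 0, 0, 0.55, 0.48, 0.6], [0, 0, 0, 0, 0.47, 0.55, 0.6], [0, 0, 0, 0, 0.47, 0.55, 0.6], [0, 0, 0, 0, 0, 0, 0.6]]]'

```text
time: 5.17
position: [0.4772, 0.2691, 0.1351]
tcp_rot: [-0.001, -0.031, 1.0, -0.001]
contact_force: [1.2, -8.0, -6.1]
gripper_width: 0.0339
finger_force: 4.2
```

```bash
cat >> h.py <<'E'
def tray():
    show()
    for n in("side","top"):
        d=snapshot(n);P=pts(d);H=hsv(d);e=(P[...,:2]-C)@np.array([[np.cos(TH),-np.sin(TH)],[np.sin(TH),np.cos(TH)]])
        ok=(d["depth"]>0)&(abs(e[...,0])<.08)&(e[...,1]>-.03)&(e[...,1]<.2)&(P[...,2]>.118)&(P[...,2]<.2)&(H[...,1]>90)&(H[...,0]<20)
        if ok.sum()>20: print(n,ok.sum(),"board y mm",np.percentile(e[ok][:,1]*1000,[5,50,95]).round(1),"ztop",np.percentile(P[ok][:,2],97).round(4))
E
python3 - <<'E'
from h import *
tray()
E
```

```text
t 5.17 p [0.4772 0.2691 0.1351] caddy mm [ -0.  160.4] yhead 93.56 tilt [-0.001 -0.003 -1.   ] F [ 1.2 -8.  -6.1] w 0.0339 ff 4.2 q [ 0.51  0.38  1.9  -0.    0.86 -1.12]
side 348 board y mm [139.2 143.7 149.1] ztop 0.149
top 282 board y mm [144.6 146.2 154.3] ztop 0.1497
```

>>> step_arm --series '[[[0, 0, 0, 0, 0.2, 0.2, 0.6], [0, 0, 0, 0, 0.2, 0.1, 0.6], [0, 0, 0, 0, 0.2, 0, 0.6], [0, 0, 0, 0, 0, 0, 0.6], [0, 0, 0, 0, 0, 0, 0.6]]]'

```text
time: 5.68
position: [0.4771, 0.2699, 0.1337]
tcp_rot: [-0.001, -0.032, 0.999, -0.005]
contact_force: [3.2, -39.8, 22.0]
gripper_width: 0.0343
finger_force: 20.4
```

Run:
```python
from h import *
tray()
```

```text
t 5.68 p [0.4771 0.2699 0.1337] caddy mm [-1.000e-01  1.612e+02] yhead 93.64 tilt [-0.001 -0.01  -1.   ] F [  3.2 -39.8  22. ] w 0.0343 ff 20.4 q [ 0.52  0.39  1.9  -0.01  0.86 -1.11]
side 347 board y mm [139.7 144.2 149.8] ztop 0.1484
top 286 board y mm [144.9 146.2 154.5] ztop 0.1493
```

The tray is at its stop: 40 N with no further travel. Backing off, lifting out, turning and heading for the press.

>>> step_arm --series '[[[0, 0, 0, 0, -0.6, 0, 0.6], [0, 0, 0, 0, -0.5, 0, 0.6], [0, 0, 0, 0, -0.5, 0, 0.6], [0, 0, 0, 0, 0, -1, 0.6], [0, 0, 0, 0, 0, -2.5, 0.6], [0, 0, 0, 0, 0, -3, 0.6], [0, 0, -6.15, 0, 0, -3, 0.6], [0, 0, -6.15, 0, 0, -2.5, 0.5], [0, 0, -6.15, 0, 0, 0, 0.4], [0, 0, -6.15, 0, 0, 0, 0.3], [0, 0, 0, 1.78, -3.18, 0, 0.3], [0, 0, 0, 1.78, -3.18, 0, 0.3]]]'

```text
time: 6.78
position: [0.4768, 0.1881, 0.2541]
tcp_rot: [0.001, -0.245, 0.97, 0.0]
contact_force: [1.1, -1.0, -0.5]
gripper_width: 0.0595
finger_force: 0.0
```

>>> step_arm --series '[[[0, 0, 0, 1.78, -3.18, 0, 0.3], [0, 0, 0, 1.78, -3.18, 0, 0.3], [0, 0, 0, 1.78, -3.18, 0, 0.3], [0, 0, 0, 1.78, -3.18, 0, 0.3], [0, 0, 0, 1.78, -3.18, 0, 0.3], [0, 0, 0, 1.78, -3.18, 0, 0.3], [0, 0, 0, 1.78, -3.18, 0, 0.3], [0, 0, 0, 1.78, -3.18, 0, 0.3], [0, 0, 0, 1.78, -3.18, 0, 0.3], [0, 0, 0, 1.78, -3.18, 0, 0.3], [0, 0, 0, 0, 0, 0, 0.3], [0, 0, 0, 0, 0, 0, 0.3]]]'

```text
time: 7.78
position: [0.4698, -0.1787, 0.2538]
tcp_rot: [0.0, -0.241, 0.97, -0.0]
contact_force: [-0.4, 0.7, 0.8]
gripper_width: 0.0597
finger_force: 0.0
```

Run:
```python
from h import *
show()
d=snapshot("wrist");cv2.imwrite("pics/w2.png",d["frame"][:,:,::-1]);np.savez("pics/w2.npz",**d)
P=None
# press in wrist fisheye: unproject green with depth
v,u=np.mgrid[:420,:560];K=d["K"];x=(u-K[0,2])/K[0,0];y=(v-K[1,2])/K[1,1];r=np.hypot(x,y)+1e-9
z=d["depth"];k=np.tan(np.minimum(r,1.5))/r*z
P=(np.stack([x*k,y*k,z],-1)-d["t"])@d["R"]
H=hsv(d);m=(H[...,0]>45)&(H[...,0]<80)&(H[...,1]>120)&(z>0)
n,L,st,ce=cv2.connectedComponentsWithStats(m.astype(np.uint8))
for i in range(1,n):
    if st[i,4]>150:
        Q=P[L==i];print(st[i],*rect(Q),np.percentile(Q[:,2],[2,50,98]).round(3))
```

```text
t 7.78 p [ 0.4698 -0.1787  0.2538] caddy mm [ -34.7 -286.1] yhead 117.93 tilt [ 0.001  0.    -1.   ] F [-0.4  0.7  0.8] w 0.0597 ff 0.0 q [-0.37  0.16  1.89  0.    1.08 -2.43]
[ 190   87   43   44 1482] [ 425.2 -274.9] [42.3 42.1] 25.9 [0.055 0.057 0.059]
[ 202  139   27   97 2166] [ 498.6 -240.1] [101.   31.1] 28.0 [0.046 0.049 0.05 ]
```

View pics/w2.png

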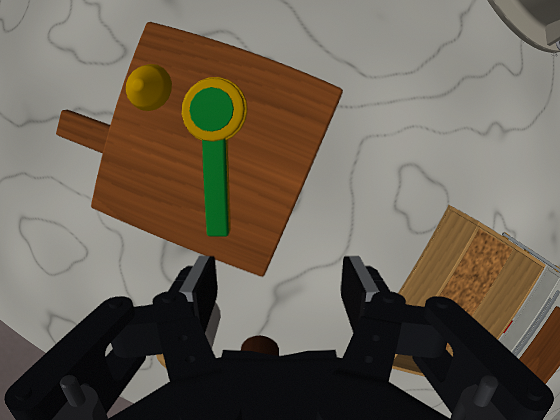

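The wrist view has the yellow press bowl at (213,110) with its handle running down to (217,235). The lemon at (148,88) is clear of the grasp. I'm still short of the neck by (0, −73 mm) and will finish that, then descend.

>>> step_arm --series '[[[0, 0, 0, 1.7, -3.2, 0, 0.3], [0, 0, 0, 1.7, -3.2, 0, 0.3], [0, 0, 0, 0, 0, 3, 0.3], [0, 0, 0, 0, 0, 3, 0.3], [0, 0, 0, 0, 0, 3, 0.3], [0, 0, 0, 0, 0, 3, 0.3], [0, 0, 0, 0, 0, 3, 0.3], [0, 0, 0, 0, 0, 2, 0.3], [0, 0, 0, 0, 0, 1, 0.3], [0, 0, 0, 0, 0, 0.5, 0.3], [0, 0, 0, 0, 0, 0, 0.3]]]'

```text
time: 8.75
position: [0.4699, -0.249, 0.068]
tcp_rot: [-0.0, -0.243, 0.97, 0.0]
contact_force: [-0.4, 0.9, 1.2]
gripper_width: 0.0597
finger_force: 0.0
```

Run:
```python
from h import *
show([.4697,-.252,.049])
d=snapshot("wrist");cv2.imwrite("pics/w3.png",d["frame"][:,:,::-1])
```

```text
t 8.75 p [ 0.4699 -0.249   0.068 ] caddy mm [ -38.9 -356.2] yhead 118.17 tilt [-0.001  0.001 -1.   ] F [-0.4  0.9  1.2] w 0.0597 ff 0.0 q [-0.49  0.47  1.97  0.    0.7  -2.55]
tool delta cm [ 0.16 -0.26  1.9 ]
```

View pics/w3.png

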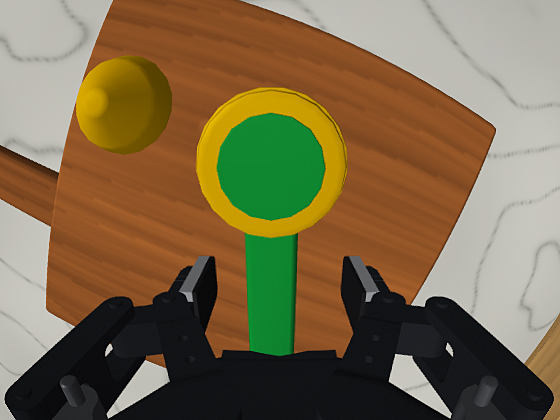

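The wrist view has the handle centred at column 271 between the fingers (206 and 355, middle 280). That's about 4 mm toward tool −y, so I'll correct, descend and close.

>>> step_arm --series '[[[0, 0, 0, 0.1, -0.35, 0, 0.3], [0, 0, 0, 0, 0, 0.8, 0.3], [0, 0, 0, 0, 0, 0.7, 0.3], [0, 0, 0, 0, 0, 0.4, 0.3], [0, 0, 0, 0, 0, 0, 0.45], [0, 0, 0, 0, 0, 0, 0.6], [0, 0, 0, 0, 0, 0, 0.7], [0, 0, 0, 0, 0, 0, 0.8], [0, 0, 0, 0, 0, 0, 0.9], [0, 0, 0, 0, 0, 0, 0.9], [0, 0, 0, 0, 0, 0, 0.9], [0, 0, 0, 0, 0, 0, 0.9]]]' --squeeze 50

```text
time: 9.8
position: [0.4704, -0.2534, 0.0494]
tcp_rot: [-0.0, -0.243, 0.97, -0.0]
contact_force: [-1.6, 0.5, 4.3]
gripper_width: 0.0228
finger_force: 50.7
```

Run:
```python
from h import *
show()
```

```text
t 9.8 p [ 0.4704 -0.2534  0.0494] caddy mm [ -38.7 -360.8] yhead 118.11 tilt [-0. -0. -1.] F [-1.6  0.5  4.3] w 0.0228 ff 50.7 q [-0.5   0.5   1.97 -0.    0.67 -2.56]
```

Gripped: width 22.8 mm, 51 N. Lifting and turning the press to the caddy's heading.

>>> step_arm --series '[[[0, 0, 0, 0, 0, 0, 0.9], [0, 0, 0, 0, 0, -0.5, 0.9], [0, 0, 0, 0, 0, -1.5, 0.9], [0, 0, 0, 0, 0, -2.5, 0.9], [0, 0, 0, 0, 0, -3, 0.9], [0, 0, 0, 0, 0, -3, 0.9], [0, 0, 0, 0, 0, -3, 0.9], [0, 0, 3.1, 0, 0, -2.5, 0.9], [0, 0, 6.2, 0, 0, -1, 0.9], [0, 0, 6.2, 0, 0, 0, 0.9], [0, 0, 6.2, 0, 0, 0, 0.9], [0, 0, 2.9, 0, 0, 0, 0.9]]]' --squeeze 80

```text
time: 10.8
position: [0.4704, -0.2534, 0.2197]
tcp_rot: [0.0, -0.028, 1.0, -0.0]
contact_force: [0.4, -0.5, -2.8]
gripper_width: 0.0226
finger_force: 78.6
```

Run:
```python
from h import *
show(cad(.0005,0,.22))
```

```text
t 10.8 p [ 0.4704 -0.2534  0.2197] caddy mm [ -38.7 -360.7] yhead 93.15 tilt [ 0.001 -0.    -1.   ] F [ 0.4 -0.5 -2.8] w 0.0226 ff 78.6 q [-0.5   0.25  1.86  0.    1.02 -2.12]
tool delta cm [-3.7  36.09 -0.04]
```

>>> step_arm --series '[[[0, 0, -0.3, -0.2, 1.5, 0, 0.9], [0, 0, 0, -0.4, 3, 0, 0.9], [0, 0, 0, -0.4, 3.5, 0, 0.9], [0, 0, 0, -0.4, 3.8, 0, 0.9], [0, 0, 0, -0.4, 3.8, 0, 0.9], [0, 0, 0, -0.4, 3.8, 0, 0.9], [0, 0, 0, -0.4, 3.8, 0, 0.9], [0, 0, 0, -0.4, 3.8, 0, 0.9], [0, 0, 0, -0.4, 3.5, 0, 0.9], [0, 0, 0, -0.3, 3, 0, 0.9], [0, 0, 0, -0.1, 1.9, 0, 0.9], [0, 0, 0, 0, 0.5, 0, 0.9]]]'

```text
time: 11.8
position: [0.4844, 0.1101, 0.2193]
tcp_rot: [0.0, -0.034, 0.999, 0.0]
contact_force: [-0.2, -0.7, -3.4]
gripper_width: 0.0222
finger_force: 79.0
```

Run:
```python
from h import *
show(cad(.0005,0,.0364))
d=snapshot("wrist");cv2.imwrite("pics/w4.png",d["frame"][:,:,::-1])
s=snapshot("side");np.savez("pics/side4.npz",**s)
for n,dd in(("side",s),("top",snapshot("top"))):
    P=pts(dd);H=hsv(dd);X,Y,Z=[P[...,i] for i in range(3)]
    g=(H[...,0]>45)&(H[...,0]<80)&(H[...,1]>120)&(dd["depth"]>0)
    k,L,st,ce=cv2.connectedComponentsWithStats(g.astype(np.uint8))
    for i in range(1,k):
        if st[i,4]>25: Q=P[L==i];print(n,st[i],*rect(Q),np.percentile(Q[:,2],[2,50,98]).round(3))
    e=(P[...,:2]-C)@np.array([[np.cos(TH),-np.sin(TH)],[np.sin(TH),np.cos(TH)]])
    cd=(dd["depth"]>0)&(abs(e[...,0])<.13)&(e[...,1]>-.1)&(e[...,1]<.1)&(Z>.066)&(Z<.08)
    print(n,"caddy rim",cd.sum(),*rect(P[cd]))
```

```text
t 11.8 p [0.4844 0.1101 0.2193] caddy mm [-2.5  1.3] yhead 93.95 tilt [ 0.     0.001 -1.   ] F [-0.2 -0.7 -3.4] w 0.0222 ff 79.0 q [ 0.22  0.2   1.94  0.    1.   -1.42]
tool delta cm [-0.29 -0.14 18.29]
side [271 135  26   9 148] [521.9 104.6] [80.6 40.6] 26.3 [0.212 0.219 0.222]
side [239 136  16   9 110] [430.7 103.8] [45.4 38.7] 83.9 [0.226 0.228 0.231]
side caddy rim 754 [484.4 110.3] [221.4 163.4] 3.9
top caddy rim 280 [491.3  70.7] [210.3  71.2] 3.6
```

View pics/w4.png

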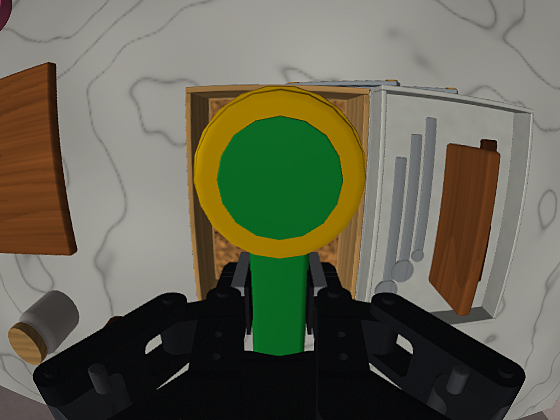

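The wrist view has the bowl centred at (280,178) over the cork floor, between walls at columns 188 and 372. The open tray is on the right with cutlery and spreader in it. Lowering.

>>> step_arm --series '[[[0, 0, 0.4, -0.3, -0.6, 0, 0.9], [0, 0, 0, 0, 0, 1, 0.9], [0, 0, 0, 0, 0, 2, 0.9], [0, 0, 0, 0, 0, 2.5, 0.9], [0, 0, 0, 0, 0, 2.5, 0.9], [0, 0, 0, 0, 0, 2.5, 0.9], [0, 0, 0, 0, 0, 2, 0.9], [0, 0, 0, 0, 0, 1.5, 0.9], [0, 0, 0, 0, 0, 1, 0.9], [0, 0, 0, 0, 0, 0.5, 0.9], [0, 0, 0, 0, 0, 0, 0.9]]]'

```text
time: 12.87
position: [0.4876, 0.1007, 0.0633]
tcp_rot: [-0.001, -0.029, 1.0, -0.0]
contact_force: [0.2, 0.2, -2.5]
gripper_width: 0.0225
finger_force: 79.1
```

Run:
```python
from h import *
show(cad(.0005,-.006,.0364))
```

```text
t 12.87 p [0.4876 0.1007 0.0633] caddy mm [ 0.  -8.3] yhead 93.35 tilt [-0.002 -0.    -1.   ] F [ 0.2  0.2 -2.5] w 0.0225 ff 79.1 q [ 0.2   0.44  2.04 -0.    0.66 -1.43]
tool delta cm [-0.05  0.23  2.69]
```

>>> step_arm --series '[[[0, 0, 0, 0, 0.1, 0.6, 0.9], [0, 0, 0, 0, 0, 0.6, 0.9], [0, 0, 0, 0, 0, 0.5, 0.9], [0, 0, 0, 0, 0, 0.4, 0.9], [0, 0, 0, 0, 0, 0.3, 0.9], [0, 0, 0, 0, 0, 0.2, 0.9], [0, 0, 0, 0, 0, 0, 0.9], [0, 0, 0, 0, 0, 0, 0.9]]]'

```text
time: 13.53
position: [0.4879, 0.1025, 0.0383]
tcp_rot: [-0.0, -0.03, 1.0, -0.0]
contact_force: [-0.5, 0.5, -2.7]
gripper_width: 0.0222
finger_force: 79.1
```

Run:
```python
from h import *
show(cad(.0005,-.006,.0364))
```

```text
t 13.53 p [0.4879 0.1025 0.0383] caddy mm [ 0.5 -6.5] yhead 93.41 tilt [-0. -0. -1.] F [-0.5  0.5 -2.7] w 0.0222 ff 79.1 q [ 0.2   0.49  2.05  0.    0.6  -1.43]
tool delta cm [0.   0.05 0.19]
```

Still hanging free (−2.7 N, its own weight), so I'll go down in small steps to contact.

>>> step_arm --series '[[[0, 0, 0, 0, 0, 0.1, 0.9], [0, 0, 0, 0, 0, 0.08, 0.9], [0, 0, 0, 0, 0, 0, 0.9], [0, 0, 0, 0, 0, 0, 0.9]]]'

```text
time: 13.87
position: [0.4881, 0.1025, 0.0366]
tcp_rot: [0.0, -0.03, 1.0, 0.0]
contact_force: [0.4, 0.2, -1.1]
gripper_width: 0.0229
finger_force: 79.4
```

Run:
```python
from h import *
show()
```

```text
t 13.87 p [0.4881 0.1025 0.0366] caddy mm [ 0.7 -6.5] yhead 93.4 tilt [ 0.  0. -1.] F [ 0.4  0.2 -1.1] w 0.0229 ff 79.4 q [ 0.2   0.49  2.05  0.    0.6  -1.43]
```

>>> step_arm --series '[[[0, 0, 0, 0, 0, 0.05, 0.9], [0, 0, 0, 0, 0, 0.05, 0.9], [0, 0, 0, 0, 0, 0, 0.9], [0, 0, 0, 0, 0, 0, 0.9]]]'

```text
time: 14.2
position: [0.4883, 0.1026, 0.0364]
tcp_rot: [0.0, -0.03, 1.0, 0.0]
contact_force: [-2.2, 0.0, 11.8]
gripper_width: 0.0226
finger_force: 81.3
```

It's resting on the floor (+12 N). Opening gently and lifting out.

>>> step_arm --series '[[[0, 0, 0, 0, 0, -0.05, 0.8], [0, 0, 0, 0, 0, 0, 0.7], [0, 0, 0, 0, 0, 0, 0.65], [0, 0, 0, 0, 0, 0, 0.55], [0, 0, 0, 0, 0, 0, 0.5], [0, 0, 0, 0, 0, 0, 0.45], [0, 0, 0, 0, 0, 0, 0.45], [0, 0, 0, 0, 0, -1, 0.45], [0, 0, 0, 0, 0, -2, 0.45], [0, 0, 0, 0, 0, -3, 0.45], [0, 0, 0, 0, 0, -3, 0.45], [0, 0, 0, 0, 0, -3, 0.45]]]' --squeeze 30

```text
time: 15.2
position: [0.4875, 0.1024, 0.1578]
tcp_rot: [-0.0, -0.03, 1.0, -0.0]
contact_force: [0.5, -0.2, -0.3]
gripper_width: 0.0468
finger_force: 0.0
```

>>> step_arm --series '[[[0, 0, 0, 0, 0, -3, 0.6], [0, 0, 0, 0, 0, -3, 0.6], [0, 0, 0, 0, 0, -3, 0.6], [0, 0, 0, 0, 0, -1, 0.6], [0, 0, 0, 0, 0, 0, 0.6]]]'

```text
time: 15.62
position: [0.4893, 0.1028, 0.2593]
tcp_rot: [0.003, -0.03, 1.0, 0.0]
contact_force: [0.7, -0.4, -0.2]
gripper_width: 0.0344
finger_force: 0.0
```

Run:
```python
from h import *
show(cad(0,.15,.25))
d=snapshot("wrist");cv2.imwrite("pics/w5.png",d["frame"][:,:,::-1])
for n in("side","top"):
    dd=snapshot(n)
    P=pts(dd);H=hsv(dd)
    g=(H[...,0]>45)&(H[...,0]<80)&(H[...,1]>120)&(dd["depth"]>0)
    k,L,st,ce=cv2.connectedComponentsWithStats(g.astype(np.uint8))
    for i in range(1,k):
        if st[i,4]>25: Q=P[L==i];print(n,st[i],*rect(Q),np.percentile(Q[:,2],[2,50,98]).round(3))
```

```text
t 15.62 p [0.4893 0.1028 0.2593] caddy mm [ 2.  -6.4] yhead 93.41 tilt [ 0.006  0.001 -1.   ] F [ 0.7 -0.4 -0.2] w 0.0344 ff 0.0 q [ 0.2   0.15  1.9  -0.    1.09 -1.43]
tool delta cm [ 0.23 15.64  0.94]
side [245 193  14  10 110] [435.3  98.2] [43.3 36.8] 84.5 [0.043 0.046 0.049]
side [263 192  35   9 162] [515.8 100.4] [98.5 28.7] 5.0 [0.034 0.037 0.041]
top [219 190   4  24  52] [503.7  97.3] [65.   6.2] 3.9 [0.033 0.037 0.04 ]
```

View pics/w5.png

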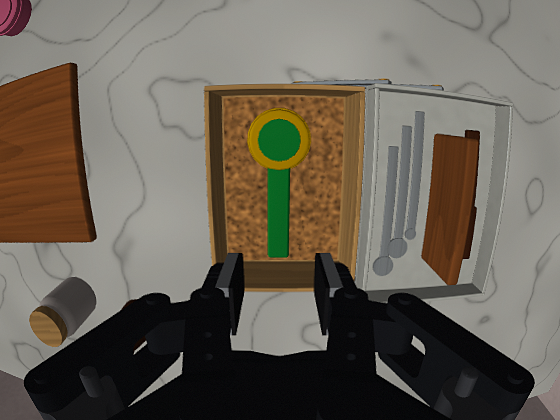

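The press lies flat on the cork floor: bowl at (279,140), handle down to (278,255). The heights 0.046 and 0.037 match 5+40 and 5+32 mm. The spreader is still in the tray (470,195). Next I straddle the board again at caddy y=150.

>>> step_arm --series '[[[0, 0, 0, 0.1, 3.9, 0, 0.6], [0, 0, 0, 0.1, 3.9, 0, 0.6], [0, 0, 0, 0, 3.9, 0, 0.6], [0, 0, 0, 0, 3.9, 0, 0.6], [0, 0, 0, 0, 0, 0, 0.6], [0, 0, 0, 0, 0, 3, 0.6], [0, 0, 0, 0, 0, 3, 0.6], [0, 0, 0, 0, 0, 1.5, 0.6], [0, 0, 0, 0, 0, 0, 0.6], [0, 0, 0, 0, 0, 0, 0.6]]]'

```text
time: 16.6
position: [0.4755, 0.2573, 0.1791]
tcp_rot: [-0.002, -0.03, 1.0, -0.001]
contact_force: [0.7, 0.3, 1.3]
gripper_width: 0.034
finger_force: 0.0
```

Run:
```python
from h import *
show(cad(0,.15,.136))
```

```text
t 16.6 p [0.4755 0.2573 0.1791] caddy mm [ -2.4 148.8] yhead 93.41 tilt [-0.004 -0.002 -1.   ] F [0.7 0.3 1.3] w 0.034 ff 0.0 q [ 0.49  0.32  1.88 -0.    0.95 -1.14]
tool delta cm [-0.26  0.13  4.31]
```

>>> step_arm --series '[[[0, 0, 0, -0.2, 0.1, 1, 0.6], [0, 0, 0, 0, 0, 1.3, 0.6], [0, 0, 0, 0, 0, 1.3, 0.6], [0, 0, 0, 0, 0, 0.7, 0.6], [0, 0, 0, 0, 0, 0, 0.6], [0, 0, 0, 0, -0.3, 0, 0.6], [0, 0, 0, 0, -0.3, 0, 0.6], [0, 0, 0, 0, -0.3, 0, 0.6], [0, 0, 0, 0, -0.1, 0, 0.6], [0, 0, 0, 0, 0, 0, 0.6]]]'

```text
time: 17.43
position: [0.4795, 0.249, 0.1385]
tcp_rot: [0.0, -0.03, 1.0, 0.0]
contact_force: [0.3, -0.0, -0.6]
gripper_width: 0.0342
finger_force: 0.0
```

Run:
```python
from h import *
show(cad(0,.139,.136))
```

```text
t 17.43 p [0.4795 0.249  0.1385] caddy mm [  1.  140.2] yhead 93.38 tilt [ 0.001  0.    -1.   ] F [ 0.3 -0.  -0.6] w 0.0342 ff 0.0 q [ 0.48  0.37  1.92 -0.    0.86 -1.15]
tool delta cm [ 0.1  -0.12  0.25]
```

Clean straddle. Now the reverse arc, slowly.

>>> step_arm --series '[[[0, 0, 0, 0.05, -0.2, 0.1, 0.6], [0, 0, 0, 0, -0.47, -0.55, 0.6], [0, 0, 0, 0, -0.47, -0.55, 0.6], [0, 0, 0, 0, -0.55, -0.48, 0.6], [0, 0, 0, 0, -0.55, -0.48, 0.6], [0, 0, 0, 0, -0.62, -0.39, 0.6], [0, 0, 0, 0, -0.62, -0.39, 0.6], [0, 0, 0, 0, -0.68, -0.29, 0.6], [0, 0, 0, 0, -0.68, -0.29, 0.6], [0, 0, 0, 0, -0.71, -0.17, 0.6], [0, 0, 0, 0, -0.71, -0.17, 0.6], [0, 0, 0, 0, 0, 0, 0.6]]]'

```text
time: 18.43
position: [0.4826, 0.1861, 0.1753]
tcp_rot: [0.0, -0.029, 1.0, 0.0]
contact_force: [0.4, 0.3, 0.7]
gripper_width: 0.0341
finger_force: 0.0
```

Run:
```python
from h import *
tray()
```

```text
t 18.43 p [0.4826 0.1861 0.1753] caddy mm [ 0.3 77.2] yhead 93.38 tilt [ 0.001  0.    -1.   ] F [0.4 0.3 0.7] w 0.0341 ff 0.0 q [ 0.37  0.28  1.94  0.    0.92 -1.26]
side 785 board y mm [79.2 82.9 88.2] ztop 0.1855
```

>>> step_arm --series '[[[0, 0, 0, 0, -0.65, -0.05, 0.6], [0, 0, 0, 0, -0.65, -0.05, 0.6], [0, 0, 0, 0, -0.73, 0.06, 0.6], [0, 0, 0, 0, -0.73, 0.06, 0.6], [0, 0, 0, 0, -0.71, 0.17, 0.6], [0, 0, 0, 0, -0.71, 0.17, 0.6], [0, 0, 0, 0, -0.68, 0.29, 0.6], [0, 0, 0, 0, -0.68, 0.29, 0.6], [0, 0, 0, 0, -0.62, 0.39, 0.6], [0, 0, 0, 0, -0.62, 0.39, 0.6], [0, 0, 0, 0, -0.55, 0.48, 0.6], [0, 0, 0, 0, 0, 0, 0.6]]]'

```text
time: 19.53
position: [0.486, 0.1122, 0.1514]
tcp_rot: [-0.001, -0.029, 1.0, -0.001]
contact_force: [-1.8, -0.5, -0.3]
gripper_width: 0.034
finger_force: 0.0
```

Run:
```python
from h import *
tray()
```

```text
t 19.53 p [0.486  0.1122 0.1514] caddy mm [-0.8  3.3] yhead 93.38 tilt [-0.002 -0.001 -1.   ] F [-1.8 -0.5 -0.3] w 0.034 ff 0.0 q [ 0.22  0.29  1.99 -0.    0.86 -1.41]
side 564 board y mm [ 4.8  8.5 12.8] ztop 0.1648
```

>>> step_arm --series '[[[0, 0, 0, 0, -0.53, 0.5, 0.6], [0, 0, 0, 0, -0.47, 0.53, 0.6], [0, 0, 0, 0, -0.4, 0.5, 0.6], [0, 0, 0, 0, -0.2, 0.1, 0.6], [0, 0, 0, 0, 0, 0, 0.6]]]'

```text
time: 20.05
position: [0.4873, 0.0975, 0.1354]
tcp_rot: [-0.001, -0.029, 1.0, 0.0]
contact_force: [-0.3, 3.9, -1.8]
gripper_width: 0.0345
finger_force: 1.7
```

Run:
```python
from h import *
tray()
```

```text
t 20.05 p [0.4873 0.0975 0.1354] caddy mm [ -0.4 -11.5] yhead 93.36 tilt [-0.001  0.001 -1.   ] F [-0.3  3.9 -1.8] w 0.0345 ff 1.7 q [ 0.19  0.32  2.01  0.    0.82 -1.44]
side 388 board y mm [-9.  -5.4  0.2] ztop 0.1496
```

>>> step_arm --series '[[[0, 0, 0, 0, -0.2, 0.2, 0.6], [0, 0, 0, 0, -0.2, 0.1, 0.6], [0, 0, 0, 0, -0.2, 0, 0.6], [0, 0, 0, 0, 0, 0, 0.6], [0, 0, 0, 0, 0, 0, 0.6]]]'

```text
time: 20.57
position: [0.4877, 0.0962, 0.1342]
tcp_rot: [-0.0, -0.028, 1.0, 0.004]
contact_force: [-8.9, 35.9, 10.0]
gripper_width: 0.034
finger_force: 18.4
```

Run:
```python
from h import *
tray()
```

```text
t 20.57 p [0.4877 0.0962 0.1342] caddy mm [ -0.1 -12.9] yhead 93.26 tilt [-0.     0.008 -1.   ] F [-8.9 35.9 10. ] w 0.034 ff 18.4 q [ 0.19  0.32  2.01  0.01  0.81 -1.45]
side 374 board y mm [-9.7 -6.3 -0.9] ztop 0.1482
```

At the home stop (36 N, no travel). Backing off to the middle of the gap and lifting clear.

>>> step_arm --series '[[[0, 0, 0, 0, 0.5, 0, 0.6], [0, 0, 0, 0, 0.5, 0, 0.6], [0, 0, 0, 0, 0.6, 0, 0.6], [0, 0, 0, 0, 0, -1, 0.6], [0, 0, 0, 0, 0, -2.5, 0.6], [0, 0, 0, 0, 0, -3.5, 0.6], [0, 0, 0, 0, 0, -3.5, 0.6], [0, 0, 0, 0, 0, -3.5, 0.6], [0, 0, 0, 0, 3.5, 0, 0.6], [0, 0, 0, 0, 3.5, 0, 0.6], [0, 0, 0, 0, 3.5, 0, 0.6], [0, 0, 0, 0, 3.5, 0, 0.6]]]'

```text
time: 21.67
position: [0.4788, 0.2481, 0.2745]
tcp_rot: [0.001, -0.029, 1.0, 0.0]
contact_force: [-0.8, 0.3, 0.6]
gripper_width: 0.0341
finger_force: 0.0
```

>>> step_arm --series '[[[0, 0, 0, 0, 3.5, 0, 0.6], [0, 0, 0, 0, 3.5, 0, 0.6], [0, 0, 0, 0, 3.5, 0, 0.6], [0, 0, 0, 0, 3.5, 0, 0.6], [0, 0, 0, 0, 3.5, 0, 0.6], [0, 0, 0, 0, 0, 0, 0.6], [0, 0, 0, 0, 0, 0, 0.6]]]'

```text
time: 22.25
position: [0.4682, 0.423, 0.2734]
tcp_rot: [0.0, -0.031, 1.0, -0.0]
contact_force: [-0.6, -0.3, -0.2]
gripper_width: 0.034
finger_force: 0.0
```

Run:
```python
from h import *
show()
for n in("top","side"):
    for k in(0,1):
        d=snapshot(n) if k else dict(np.load(f"pics/{n}0.npz"))
        P=pts(d);X,Y,Z=[P[...,i] for i in range(3)];ok=(d["depth"]>0)&(X>.25)&(X<.62)&(Y>0)&(Y<.22)
        for nm,m in(("board",ok&(Z>.12)&(Z<.16)),("rim",ok&(Z>.095)&(Z<.16))):
            print(n,"now" if k else "start",nm,m.sum(),*rect(P[m]),np.percentile(Z[m],[50,97]).round(4),P[m].mean(0).round(4))
        if n=="top" and k:
            f=d["frame"][100:270,150:400,::-1];cv2.imwrite("pics/fin.png",cv2.resize(f,None,fx=3,fy=3,interpolation=2))
```

```text
t 22.25 p [0.4682 0.423  0.2734] caddy mm [  0.4 314.6] yhead 93.54 tilt [ 0.    -0.001 -1.   ] F [-0.6 -0.3 -0.2] w 0.034 ff 0.0 q [ 0.73  0.35  1.6  -0.    1.19 -0.9 ]
top start board 338 [487.8 109.9] [128.1  12.7] 3.5 [0.1459 0.1499] [0.4855 0.1084 0.1431]
top start rim 1061 [487.4 110. ] [214.2 150.6] 3.2 [0.1075 0.1489] [0.4894 0.1129 0.1172]
top now board 341 [488. 110.] [128.4  12.7] 3.3 [0.1458 0.1499] [0.4859 0.1085 0.1431]
top now rim 1073 [487.  110.4] [214.7 151.1] 3.3 [0.1075 0.1484] [0.4898 0.113  0.1172]
side start board 499 [484.8 104.4] [130.7  20.5] 2.1 [0.1373 0.149 ] [0.4842 0.1032 0.1365]
side start rim 1512 [482.2 106.9] [215.4 155.8] 3.0 [0.108 0.148] [0.4841 0.0951 0.1153]
side now board 499 [485.  106.2] [130.5  18.8] 3.0 [0.137  0.1489] [0.4838 0.1035 0.1363]
side now rim 1501 [484.3 107.4] [210.4 159.2] 3.2 [0.1082 0.1475] [0.4841 0.0951 0.1154]
```

View pics/fin.png

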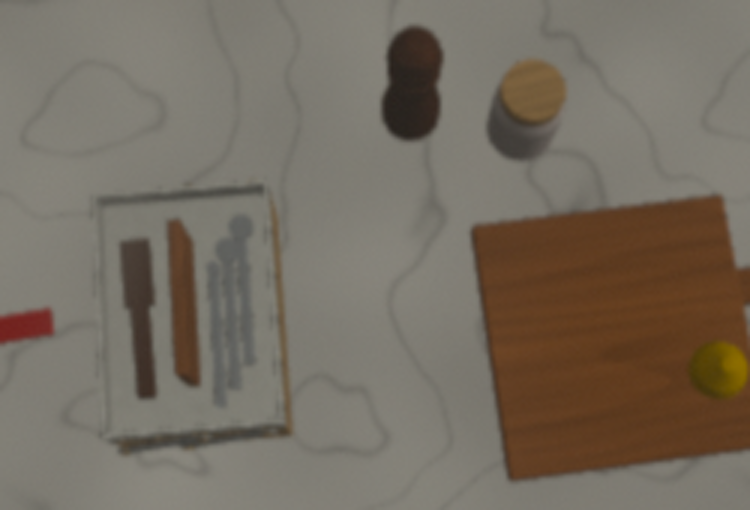

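The final view shows the tray home, with its board and rim within about 0.5 mm of the start in the top view. The spreader is in the tray at (140,320), and the mill, jar and lemon look unmoved. The press is gone from the chopping board, and the arm is clear.

```bash
python3 -c "
from cell import *
print(finish_job())"
```

```text
the job is handed in; nothing more can be done
None
```

The job is handed in at about 22 s: the press lies flat on the compartment floor, the tray is back at its home stop with the wooden spreader still in it, and the lemon, mill and jar appear unmoved in the final top view.

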